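# Load the button-cell feeder

## Task

Load the feeder with its three loose button cells: with a fingertip push them across the deck, one at a time, through the narrow gate so that each drops into the sloping feed rail, then push the orange tab of the shutter across until the gate is fully shut. Only push: do not pinch, press down on or lift a cell, and leave the things lying round the feeder where they are.

Things in the scene. Friction and masses are not known exactly. Their poses are not given: they have to be found in the camera images.
- feeder: button-cell feeder, fixed to the worktop: aluminium loading deck lined dark blue, on stand-offs. Origin: on the worktop straight under the middle of the gate. x points level through the gate, from the deck to the feed rail; y along the gate, z up. Shutter guide bars behind the gate stand 14 mm above the deck (feeder x = 8 to 13, y = +-16 to +-70 mm)
- deck (a point): middle of the deck's flat top, 70 mm above the worktop (feeder x = -93, y = 0). Deck inside: feeder x = -186 mm to its lip at x = 0, y = +-115 mm; rim at the back and sides 5 mm thick, 12 mm high
- gate (a point): middle of the gate, on the deck's lip, at deck height (feeder x = 0, y = 0, z = 70 mm). Gate 28 mm wide, between two white posts 5 mm round and 12 mm high at feeder (0, +-16.5) mm. Past the lip the floor drops into the rail: a cell whose centre is pushed 3 mm or more past the lip tips over and slides down by itself
- guide_left (a point): outer end of the +y white guide (feeder x = -60, y = +116.5 mm), at deck height; a straight bar, 12 mm high and 5 mm thick, from here to the gate post on that side, so the two guides converge on the gate
- guide_right (a point): outer end of the -y white guide (feeder x = -60, y = -116.5 mm), at deck height; a straight bar, 12 mm high and 5 mm thick, from here to the gate post on that side, so the two guides converge on the gate
- rail: white feed rail, fixed: channel 28 mm wide, falling at 38 degrees from the lip, slippery, under a clear cover (10.5 mm above its floor, from 22 mm down); end stop 95 mm down the slope. Takes three cells in single file (centres about 83, 58, 34 mm down). Origin: on its floor at the lip, mid gate; x runs down the slope, z square to its floor
- shutter (a joint): sliding steel shutter of the gate, m: 0 = fully open (as found, within 2 mm), 0.034 = fully shut, at its stop, across the gate. Slides along the feeder's y axis, towards -y as it shuts, with about 1.2 N of friction; stays where it is left
- shutter_tab (a point): centre of the orange thumb tab on the shutter, 9 (feeder x) x 16 (y) x 18 mm high; moves with it. Open: feeder x = 5.5, y = +34 mm; shut: y = 0. Tab reaches from 20 to 38 mm above the deck; a steel neck 14 mm wide and, up to 16 mm above the deck, the 34 mm wide plate lie below it
- cell1: 1st button cell, a bright steel disc 24.5 mm across and 7.7 mm thick with a slightly smaller cap on top, 10 to 15 g, loose, lying flat on the deck; slides under a light push (well under 1 N); push it low, with the fingertip 1 to 3 mm above the deck. Origin: centre of its underside, its z axis is the disc's axis and points up at the start
- cell2: 2nd button cell, a bright steel disc 24.5 mm across and 7.7 mm thick with a slightly smaller cap on top, 10 to 15 g, loose, lying flat on the deck; slides under a light push (well under 1 N); push it low, with the fingertip 1 to 3 mm above the deck. Origin: centre of its underside, its z axis is the disc's axis and points up at the start
- cell3: 3rd button cell, a bright steel disc 24.5 mm across and 7.7 mm thick with a slightly smaller cap on top, 10 to 15 g, loose, lying flat on the deck; slides under a light push (well under 1 N); push it low, with the fingertip 1 to 3 mm above the deck. Origin: centre of its underside, its z axis is the disc's axis and points up at the start
- blister: flat blue-white blister pack, 44 x 52 x 12 mm, loose, lying on the worktop by the feeder; to be left alone. Origin: centre of its underside
- phone: mobile phone with a white rim, 95 x 51 x 11 mm, loose, lying on the worktop by the feeder; to be left alone. Origin: centre of its underside
- phone_cell: flat yellow-and-black phone battery, 34 x 50 x 9 mm, loose, lying on the worktop by the feeder; to be left alone. Origin: centre of its underside
- marker: black marker pen, 10 x 132 x 10 mm, loose, lying on the worktop by the feeder; to be left alone. Origin: centre of its underside

How it is judged:
By the outcome, as a careful person would: the job done as asked, in the order asked, and still so for the second after the job is handed in, with the robot touching nothing.
It also fails if it takes over 70 s, if anything falls off the work surface, if the arm or the gripper's body presses on something with over 40 N, if the wrist force passes 120 N, or if a joint passes its speed limit or range.

## Robot

A 6-joint arm with a two-finger parallel gripper is mounted at the origin on a cart in front of the work surface, level with it; the furniture and walls round the work are solid. World frame = base frame: x ahead of the robot, y to its left, z up, the work surface at z = 0. Lengths are in m, angles in degrees, forces in N, time in s.
With the tool pointing down it reaches from about 0.325 to 0.875 m from the base axis. Payload 4.4 kg.
Tool frame: the origin (TCP) lies on the centre line of the jaws, within the pads' length; the fingertips stand 17 mm ahead of it and the grasp point (between the pads) lies 2 mm behind it; z points along the fingers, y is the line along which they close (so a half turn about z gives the same grasp; the last joint's range is limited). The gripper opens to 85 mm and grips with 20 to 120 N. Pads are 22 mm wide; open, the fingers measure 114 mm over their backs; the gripper's body (76 mm by 85 mm) begins 54 mm behind the grasp point. The pads swing forward as they close: fully open they stand 13 mm farther back than shut.
Start: joints at [67.523, 11.837, 88.321, -0, 79.842, -8.623], TCP at [0.138, 0.558, 0.248] pointing down, gripper open.
Joint ranges: [-156.59, 156.59], [-49.26, 127.26], [12.9, 141.05], [-63.56, 243.56], [4.71, 150.69], [-161.64, 161.64]. Speed limits (degrees/s): [159.86, 159.86, 180, 180, 180, 180].

## Interface

Orientations are given as a 3x3 rotation matrix whose columns are the frame's x, y, z axes.
In Python, from rig import arm gives the robot as it stands.
- The arm moves only by the shell command python3 -m creep 'ROWS' [OPENING] [FORCE]. ROWS is JSON, one flat list of numbers, 6 for each row, row after row: the shift along the world's x, y, z in cm, then the turn, a rotation vector about the world's x, y, z in rad. A call has 1 to 5 rows; each row shifts and turns the commanded pose from where the row before left it; what a row does not reach is not made up. A row lasts 1/12 s, in which the tool goes at most 41.7 mm and 7.16 degrees, less where a joint would pass 70% of its speed; a pose out of reach is approached as far as the arm can. A call with a gripper value outside its range is refused whole. OPENING is the opening, from 0 (shut) to 1 (fully open), set as the call begins (- or left out, the last holds). The fingers move at their own pace and stop on an object; FORCE is the grip in N (left out, the last holds). Time passes only in rows, so rows that do not move let the fingers close. It gives the time, the measured TCP pose, the force, the opening and the grip force at its end, in the units of the state.
- arm.sense(): the state, without advancing time (a new reading comes with each control period).
- arm.grab_frame(name): name is "scene" or "side" or "wrist"; returns a dict with "img" (480x640x3 uint8, red, green, blue), "K" (3x3 intrinsics, pixels), "k1" (the pictures are not rectified: a ray, as slopes to the right and down, at radius r is drawn at 1 + k1 r^2 times it, then the intrinsics apply), "rvec" (rotation vector, rad) and "tvec" (3), from world to camera coordinates, as OpenCV has them. Camera axes: x right, y down, z forward; pixel columns grow to the right and rows downward; lengths in m; the calibration is good to about 2 mm. A picture is of the moment at which its call begins. There is no depth.
- arm.hand_in(): hands the job in; it is judged then, once.
The state is a dict: "t": time; "joint_positions": joint angles; "qd": joint speeds; "joint_torque": joint torques, N m; "eef_pos": TCP position; "tool_rot": TCP orientation; "force": force on the tool from outside, world axes, zero at the start; "torque": the same for the moment, N m; "finger_gap": finger opening in m; "gripper_force": force on a finger pad.
Only numpy, scipy, OpenCV 4.12 (cv2) and the standard library are available. Lean on these libraries where they do the work, as an engineer would, in place of code of your own. Each camera call takes 0.05 s, during which the arm holds its last target. There are 200 camera calls.

## Working session

There is one attempt and no reset: what is moved stays moved. The work goes in short steps, Python scripts to look and compute and a shell command to move; the robot and the scene stay as the last step left them, time stands still between calls to the robot, and variables do not carry over. Pictures are saved under pics/ and viewed, at most 10 in all, crops included, and the job is handed in when it is done.

```bash
mkdir -p pics; ls
python3 - <<'E'
from rig import arm
import cv2,pickle
for n in ["scene","side","wrist"]:
    f=arm.grab_frame(n); cv2.imwrite(f"pics/{n}0.png",f["img"][:,:,::-1]); pickle.dump(f,open(f"{n}0.pkl","wb"))
    print(n,f["K"],f["k1"],f["rvec"],f["tvec"])
s=arm.sense();print(s)
E
```

```text
pics
scene [[553.83395608   0.         320.09459046]
 [  0.         553.83395608 239.59062104]
 [  0.           0.           1.        ]] -0.02691651450840002 [ 2.23057366 -0.67744769  0.31163701] [-0.46457978  0.27644258  0.71715886]
side [[569.45336026   0.         329.61661713]
 [  0.         569.45336026 243.92398054]
 [  0.           0.           1.        ]] -0.1335173331384463 [ 0.40770369 -2.55212692  1.52441788] [0.53765784 0.13751693 0.94777972]
wrist [[418.64850039   0.         324.58413156]
 [  0.         418.64850039 242.84278704]
 [  0.           0.           1.        ]] -0.04359931206324705 [-2.29210195 -1.79651663 -0.24962331] [-0.57381097 -0.03434475  0.37905556]
{'t': 0.15, 'joint_positions': array([ 6.75240017e+01,  1.18745047e+01,  8.83854793e+01,  9.13485894e-04,
        7.98427091e+01, -8.62312550e+00]), 'qd': array([ 0.06427397, -0.15298276, -0.16604801, -0.0031996 ,  0.06171483,
       -0.12247653]), 'joint_torque': array([-7.57651251e-04, -3.83513653e+01, -2.92035753e+01, -2.63668207e-04,
        6.61018319e-03, -1.47172506e-05]), 'eef_pos': array([0.13746465, 0.55775441, 0.2473822 ]), 'tool_rot': array([[-9.70912971e-01,  2.39431648e-01, -6.99703014e-04],
       [ 2.39432502e-01,  9.70911610e-01, -1.65018551e-03],
       [ 2.84243144e-04, -1.76971816e-03, -9.99998394e-01]]), 'force': array([-0.80386158,  0.61087987, -0.2114771 ]), 'torque': array([-0.00232476, -0.03272624,  0.01668752]), 'gripper_force': 0.0, 'finger_gap': 0.08569508414700308}
```

View pics/scene0.png

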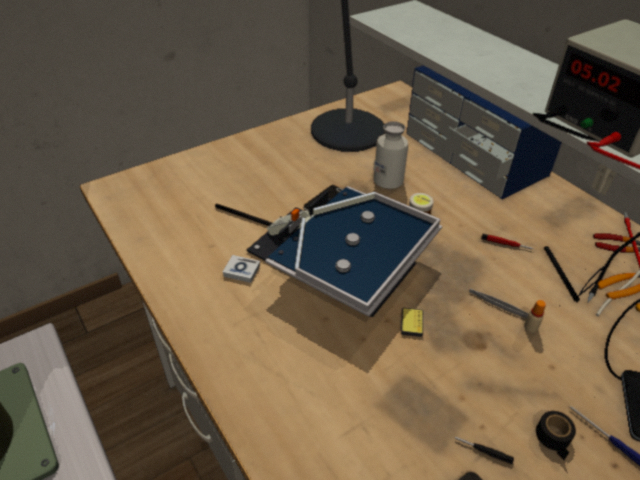

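View pics/side0.png

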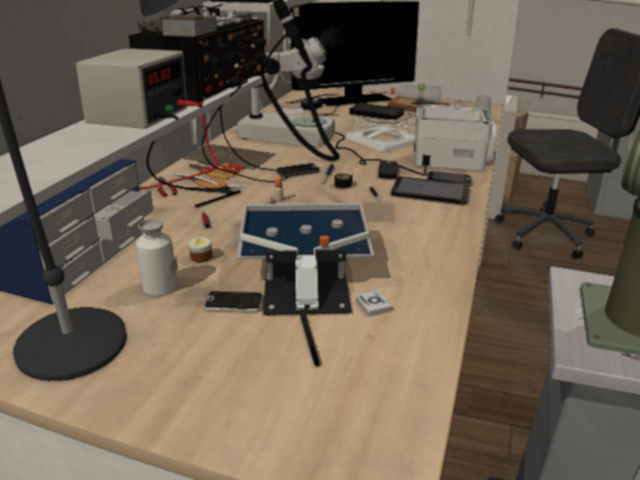

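Scene picture: the deck is at about (300–438, 195–310), the cells at (368,216), (353,239) and (344,265), and the tab at (295,213). Side picture: the gate is at about (306,252) and the tab at (324,240). I'll crop both for exact points.

Run:
```python
import cv2
a=cv2.imread("pics/scene0.png")[170:330,230:450]; b=cv2.imread("pics/side0.png")[190:320,225:395]
cv2.imwrite("pics/c1.png",cv2.resize(a,None,fx=3.6,fy=3.6,interpolation=cv2.INTER_CUBIC))
cv2.imwrite("pics/c2.png",cv2.resize(b,None,fx=4.5,fy=4.5,interpolation=cv2.INTER_CUBIC))
```

```text
(no output)
```

View pics/c1.png

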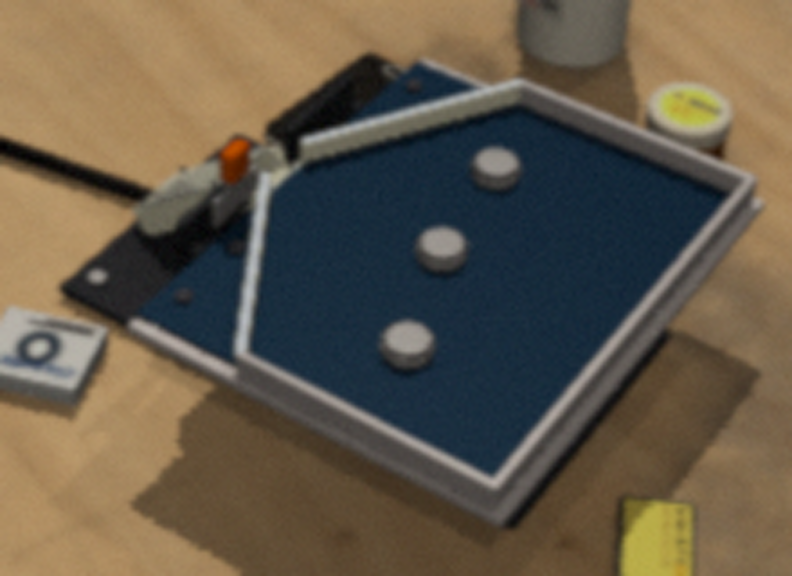

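View pics/c2.png

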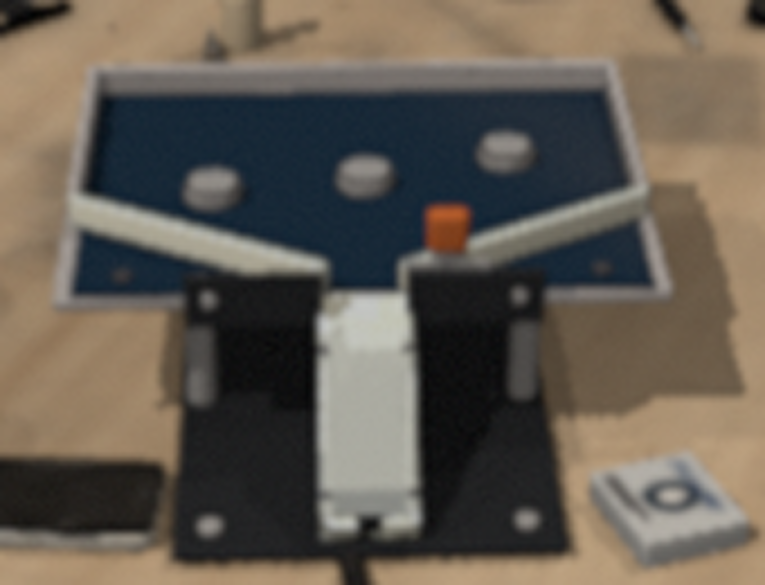

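The crops show these points:

| Point | Scene crop | Side crop |
|---|---|---|
| Back rim corner, +y | (493,487) | (610,63) |
| Back rim corner, -y | (750,182) | (95,68) |
| Guide end, left | (243,352) | (643,190) |
| Guide end, right | (520,85) | (78,200) |
| Tab | (235,160) | (447,229) |
| Cells | (497,163), (441,245), (407,340) | (214,183), (365,172), (506,148) |

```bash
cat > h.py <<'E'
import numpy as np,cv2,pickle
from scipy.optimize import least_squares
def proj(P,f):
    P=np.asarray(P,float).reshape(-1,1,3)
    return cv2.projectPoints(P,f["rvec"],f["tvec"],f["K"],np.array([f["k1"],0,0,0.]))[0][:,0]
def onplane(uv,f,z):
    n=cv2.undistortPoints(np.array(uv,float).reshape(-1,1,2),f["K"],np.array([f["k1"],0,0,0.]))[:,0]
    R=cv2.Rodrigues(f["rvec"])[0]; c=-R.T@f["tvec"]
    d=np.c_[n,np.ones(len(n))]@R
    return c+d*((z-c[2])/d[:,2])[:,None]
def T(p,F):
    P=np.atleast_2d(F).astype(float); c,s=np.cos(p[2]),np.sin(p[2])
    return np.c_[p[0]+c*P[:,0]-s*P[:,1],p[1]+s*P[:,0]+c*P[:,1],P[:,2]]
def inv(p,W):
    d=np.atleast_2d(W)[:,:2]-p[:2]; c,s=np.cos(p[2]),np.sin(p[2])
    return np.c_[c*d[:,0]+s*d[:,1],-s*d[:,0]+c*d[:,1]]
E
python3 - <<'E'
from h import *
s=pickle.load(open("scene0.pkl","rb"));d=pickle.load(open("side0.pkl","rb"))
F=np.array([[-188.5,117.5,82],[-188.5,-117.5,82],[-60,116.5,82],[-60,-116.5,82],[5.5,34,99]])/1000
S=np.array([[493,487],[750,182],[243,352],[520,85],[235,160]])/3.6+[230,170]
D=np.array([[610,63],[95,68],[643,190],[78,200],[447,229]])/4.5+[225,190]
cs=np.array([[497,163],[441,245],[407,340]])/3.6+[230,170]
cd=np.array([[214,183],[365,172],[506,148]])/4.5+[225,190]
r=lambda p:np.r_[(proj(T(p,F),s)-S).ravel(),(proj(T(p,F),d)-D).ravel()]
w=onplane(S,s,.082);print(w)
g=w[:4].mean(0)
best=min((least_squares(r,[g[0],g[1],y]) for y in np.arange(-3,3,.5)),key=lambda q:q.cost)
p=best.x;print(p,np.degrees(p[2]),r(p).round(1));np.save("p.npy",p)
for z,u,f in ((.0777,cs,s),(.0777,cd,d)):
    W=onplane(u,f,z);print(W,inv(p,W)*1000)
print("gate",T(p,[0,0,.07]),"tab",T(p,[.0055,.034,.1]))
E
```

```text
[[ 0.54397473 -0.14449134  0.082     ]
 [ 0.76158557 -0.06135231  0.082     ]
 [ 0.50093969 -0.02449821  0.082     ]
 [ 0.71676551  0.05771393  0.082     ]
 [ 0.56658814  0.08646772  0.082     ]]
[ 0.5869687   0.07446448 -4.35000682] -249.23703156427464 [-0.5 -0.4  0.4 -0.8 -1.4 -0.2 -0.5 -0.6 -1.   1.1  0.1 -1.6 -0.4 -1.8
 -0.5 -1.3 -1.2 -2.2  0.5 -0.9]
[[ 0.67323553  0.01972217  0.0777    ]
 [ 0.6157738  -0.01265081  0.0777    ]
 [ 0.56668226 -0.05407594  0.0777    ]] [[ -81.76889934  -61.25793294]
 [ -91.66907359    3.94825277]
 [-113.00076848   64.53686276]]
[[ 0.66849678  0.02687882  0.0777    ]
 [ 0.61292359 -0.00347542  0.0777    ]
 [ 0.56386216 -0.04491748  0.0777    ]] [[ -73.39713762  -59.36399668]
 [ -82.07917084    3.3606519 ]
 [-103.43736941   63.92711551]]
gate [[0.5869687  0.07446448 0.07      ]] tab [[0.55322706 0.06755419 0.1       ]]
```

```bash
R='[2.42,-2.88,0,0,0,-0.0483,2.42,-2.88,0,0,0,-0.0483,2.42,-2.88,0,0,0,-0.0483,2.42,-2.88,0,0,0,-0.0483,2.42,-2.88,0,0,0,-0.0483]' >/dev/null
python3 -m creep '[2.42,-2.88,0,0,0,-0.0483,2.42,-2.88,0,0,0,-0.0483,2.42,-2.88,0,0,0,-0.0483,2.42,-2.88,0,0,0,-0.0483,2.42,-2.88,0,0,0,-0.0483]' 0.12 20
python3 -m creep '[2.42,-2.88,0,0,0,-0.0483,2.42,-2.88,0,0,0,-0.0483,2.42,-2.88,0,0,0,-0.0483,2.42,-2.88,0,0,0,-0.0483,2.42,-2.88,0,0,0,-0.0483]'
python3 -m creep '[2.42,-2.88,0,0,0,-0.0483,2.42,-2.88,0,0,0,-0.0483,2.42,-2.88,0,0,0,-0.0483,2.42,-2.88,0,0,0,-0.0483,2.42,-2.88,0,0,0,-0.0483]'
python3 -m creep '[2.42,-2.88,0,0,0,-0.0483,2.42,-2.88,0,0,0,-0.0483,2.42,-2.88,0,0,0,-0.0483,2.42,-2.88,0,0,0,-0.0483,2.42,-2.88,0,0,0,-0.0483]'
python3 -m creep '[0,0,0,0,0,0,0,0,0,0,0,0]'
python3 - <<'E'
from h import *
from rig import arm
f=arm.grab_frame("wrist");pickle.dump(f,open("w1.pkl","wb"));cv2.imwrite("pics/w1.png",f["img"][:,:,::-1])
p=np.load("p.npy");s=arm.sense()
R=cv2.Rodrigues(f["rvec"])[0];c=-R.T@f["tvec"];print("cam",c,R[2], "in tool",s["tool_rot"].T@(c-s["eef_pos"]))
print(s["eef_pos"],s["tool_rot"],inv(p,s["eef_pos"])*1000,s["finger_gap"],s["force"],s["joint_positions"])
print(proj(T(p,[[-.186,.115,.07],[-.186,-.115,.07],[-.06,.1165,.07],[0,.0165,.082],[0,-.0165,.082],[-.0,0,.07]]),f))
E
```

```text
t: 0.57
eef_pos: [0.2592, 0.4127, 0.2479]
tool_rot: [[-0.885, 0.466, -0.0], [0.466, 0.885, -0.0], [-0.0, -0.0, -1.0]]
force: [1.0, 0.0, 0.1]
finger_gap: 0.0255
gripper_force: 0.0
t: 0.98
eef_pos: [0.3803, 0.2686, 0.2481]
tool_rot: [[-0.747, 0.665, -0.0], [0.665, 0.747, -0.0], [0.0, -0.0, -1.0]]
force: [0.7, 0.2, 0.4]
finger_gap: 0.0103
gripper_force: 0.0
t: 1.4
eef_pos: [0.5014, 0.1246, 0.248]
tool_rot: [[-0.566, 0.824, -0.0], [0.824, 0.566, 0.0], [0.0, -0.0, -1.0]]
force: [1.1, 1.0, 0.3]
finger_gap: 0.0101
gripper_force: 0.0
t: 1.82
eef_pos: [0.6223, -0.0193, 0.2477]
tool_rot: [[-0.353, 0.936, -0.001], [0.936, 0.353, 0.0], [0.001, -0.001, -1.0]]
force: [1.7, 0.3, 0.9]
finger_gap: 0.0099
gripper_force: 0.0
t: 1.98
eef_pos: [0.6221, -0.0195, 0.2471]
tool_rot: [[-0.352, 0.936, -0.002], [0.936, 0.352, 0.0], [0.001, -0.001, -1.0]]
force: [-1.3, 0.7, 0.1]
finger_gap: 0.0104
gripper_force: 0.0
cam [0.59614754 0.04518418 0.37335856] [ 0.09597995 -0.25426431 -0.96236039] in tool [ 0.06829938 -0.00135219 -0.12596724]
[ 0.62133711 -0.01809629  0.24728141] [[-3.54116556e-01  9.35199002e-01 -2.07148308e-03]
 [ 9.35199958e-01  3.54118928e-01  9.07193559e-04]
 [ 1.58195788e-03 -1.61599863e-03 -9.99997443e-01]] [[-98.73310719   0.67668813]] 0.010403932391586363 [-0.0975986   0.14162671 -0.75820335] [-9.65461351e+00  1.75493746e+01  8.13484927e+01  3.17082174e-02
  8.12278575e+01 -3.03988938e+01]
[[184.04579963 326.54192252]
 [470.19942639 326.03455132]
 [165.77664985 168.0875886 ]
 [301.99275974  76.86041239]
 [352.41076772  76.77685979]
 [327.0945933   78.74527502]]
```

View pics/w1.png

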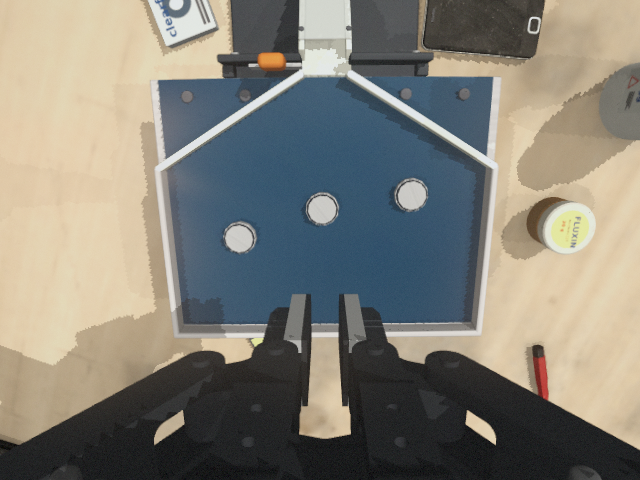

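The wrist picture shows the cells at (239,237), (322,208) and (411,194), the gate posts at (302,75) and (350,74), and the fingertips at v≈295, u 291–359. The predicted deck agrees to within 1–2 px.

Run:
```python
from h import *
from rig import arm
f=pickle.load(open("w1.pkl","rb"));p=np.load("p.npy");s=arm.sense()
g=cv2.cvtColor(f["img"],cv2.COLOR_RGB2GRAY)
c=[]
for u,v in [(239,237),(322,208),(411,194)]:
    m=(g[v-20:v+20,u-20:u+20]>140).astype(np.uint8);n,l,st,ce=cv2.connectedComponentsWithStats(m);k=l[20,20];c.append(ce[k]+[u-20,v-20]);print(c[-1],st[k])
W=onplane(c,f,.0777);print("cells",inv(p,W)*1000)
print("gate posts",inv(p,onplane([[302,75],[350,74]],f,.082))*1000)
print("tab",inv(p,onplane([[271,61]],f,.108))*1000)
print("corners",inv(p,onplane([[181,325],[474,323]],f,.07))*1000)
for z in(.005,.017,.025):
    print(z,[proj(s["eef_pos"]+s["tool_rot"]@np.array([x,.005,z]),f)[0].round() for x in(-.011,0,.011)])
```

```text
[238.3630137  238.36130137] [  6   8  28  28 584]
[321.56219709 209.2003231 ] [  6   7  28  30 619]
[411.79326187 194.5467075 ] [  7   4  28  32 653]
cells [[-110.6002145    65.10909733]
 [ -89.03287639    4.04142751]
 [ -78.4885605   -60.27595574]]
gate posts [[  1.1521347   16.47855113]
 [  1.71840056 -14.90005659]]
tab [[ 6.24570784 33.39798676]]
corners [[-184.64323676  117.3366585 ]
 [-183.33604424 -117.81835493]]
0.005 [array([342., 357.]), array([343., 329.]), array([343., 300.])]
0.017 [array([341., 340.]), array([341., 314.]), array([341., 287.])]
0.025 [array([340., 330.]), array([340., 305.]), array([341., 279.])]
```

```bash
python3 -m creep '[0.36,-1.41,0,0,0,0,0.36,-1.42,-3,0,0,0,0,0,-4,0,0,0,0,0,-4,0,0,0,0,0,-4,0,0,0]'
python3 -m creep '[0,0,-0.4,0,0,0,0,0,-0.2,0,0,0,0,0,0,0,0,0]'
cat > st.py <<'E'
from h import *
from rig import arm
import sys
s=arm.sense();p=np.load("p.npy")
print("feeder mm",(inv(p,s["eef_pos"])*1000).round(1),"z",s["eef_pos"][2].round(4),"F",s["force"].round(2),"yaw err deg",round(np.degrees(np.arctan2(s["tool_rot"][1,0],s["tool_rot"][0,0])-p[2])%360,2),"t",s["t"])
if len(sys.argv)>1:
    f=arm.grab_frame("wrist");pickle.dump(f,open("w.pkl","wb"));cv2.imwrite(f"pics/{sys.argv[1]}.png",f["img"][:,:,::-1])
    g=cv2.cvtColor(f["img"],cv2.COLOR_RGB2GRAY)
    n,l,st,ce=cv2.connectedComponentsWithStats((g>140).astype(np.uint8))
    W=inv(p,onplane(ce,f,.0777))*1000
    for i in range(1,n):
        if st[i,4]>150 and -180<W[i,0]<15 and abs(W[i,1])<110: print("blob",ce[i].round(),st[i,2:],W[i].round(1))
E
python3 st.py w2
```

```text
t: 2.45
eef_pos: [0.6288, -0.0457, 0.0979]
tool_rot: [[-0.357, 0.934, 0.002], [0.934, 0.357, -0.001], [-0.001, 0.002, -1.0]]
force: [0.8, 0.6, -0.7]
finger_gap: 0.0104
gripper_force: 0.0
t: 2.7
eef_pos: [0.6288, -0.0455, 0.093]
tool_rot: [[-0.356, 0.934, -0.0], [0.934, 0.356, -0.0], [-0.0, -0.0, -1.0]]
force: [0.3, 0.5, 0.4]
finger_gap: 0.0101
gripper_force: 0.0
feeder mm [[-127.1    3.4]] z 0.093 F [0.35 0.54 0.4 ] yaw err deg 0.1 t 2.7
blob [ 33. 251.] [  173   455 14208] [-100.4  109.9]
blob [576.  44.] [ 139  101 2742] [-31.6 -74.8]
blob [506. 165.] [ 59  33 177] [-70.  -56.1]
blob [514. 191.] [  57   59 2640] [-78.9 -60. ]
blob [334. 198.] [ 66  53 283] [-81.3   1.6]
blob [327. 220.] [  58   58 2608] [-89.    4.2]
blob [174. 260.] [ 64  62 480] [-103.7   58.7]
blob [158. 278.] [  57   54 2285] [-110.6   65.2]
blob [324. 433.] [ 50   7 209] [-178.     4.8]
```

View pics/w2.png

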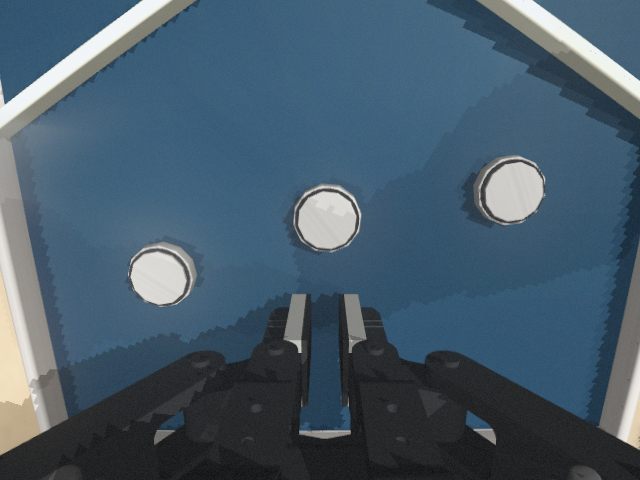

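Three cells on the open deck: (327,220), (514,191) and (158,278). The fingertips at (325,295) are lined up behind the middle one, so I'll push it first.

```bash
python3 -m creep '[0,0,-0.2,0,0,0,0,0,-0.2,0,0,0,0,0,0,0,0,0]' | grep -E 'pos|force:'
python3 -m creep '[-0.165,0.472,0,0,0,0,-0.165,0.472,0,0,0,0,-0.165,0.472,0,0,0,0,-0.165,0.472,0,0,0,0,-0.165,0.472,0,0,0,0]'| grep -E 'pos|force:'
python3 -m creep '[-0.165,0.472,0,0,0,0,-0.165,0.472,0,0,0,0,-0.165,0.472,0,0,0,0,-0.165,0.472,0,0,0,0,-0.165,0.472,0,0,0,0]'| grep -E 'pos|force:'
python3 -m creep '[-0.165,0.472,0,0,0,0,-0.165,0.472,0,0,0,0,-0.165,0.472,0,0,0,0,-0.165,0.472,0,0,0,0,-0.165,0.472,0,0,0,0]'| grep -E 'pos|force:'
python3 -m creep '[-0.165,0.472,0,0,0,0,-0.165,0.472,0,0,0,0,-0.165,0.472,0,0,0,0,0,0,0,0,0,0]'| grep -E 'pos|force:'
python3 st.py w3
```

```text
eef_pos: [0.6294, -0.046, 0.0894]
force: [-0.3, 1.4, 0.4]
gripper_force: 0.0
eef_pos: [0.6204, -0.0217, 0.0883]
force: [-0.4, -0.1, -0.1]
gripper_force: 0.1
eef_pos: [0.6122, 0.0016, 0.0883]
force: [-0.5, 0.2, -0.5]
gripper_force: 0.1
eef_pos: [0.604, 0.0252, 0.0883]
force: [-0.1, 0.1, 0.6]
gripper_force: 0.1
eef_pos: [0.5987, 0.04, 0.0882]
force: [-0.3, -0.5, -0.2]
gripper_force: 0.0
feeder mm [[-36.4   1.3]] z 0.0882 F [-0.26 -0.54 -0.2 ] yaw err deg 0.09 t 4.5833
blob [485. 208.] [ 21  12 237] [  7.  -50.7]
blob [170. 210.] [ 28  12 233] [ 6.1 54.3]
blob [208. 226.] [ 51  23 989] [ 0.5 41.9]
blob [580. 216.] [115   2 215] [  4.1 -83.9]
blob [335. 240.] [ 61  34 164] [-4.3 -0.6]
blob [325. 265.] [  58   55 2478] [-13.1   2.6]
blob [480. 426.] [ 30  32 422] [-80.4 -58.6]
```

View pics/w3.png

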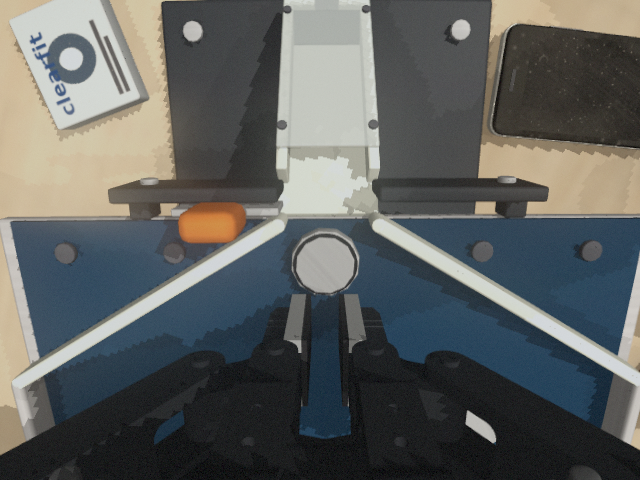

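The cell at (325,265) sits just short of the gate, between the posts at (283,222) and (376,222). I'll shift about 2 mm towards −y and push it through.

```bash
python3 -m creep '[-0.04,0.36,0,0,0,0,-0.06,0.35,0,0,0,0,-0.1,0.29,0,0,0,0,-0.14,0.374,0,0,0,0,-0.14,0.374,0,0,0,0]'| grep -E 'pos|force:'
python3 -m creep '[-0.14,0.374,0,0,0,0,0,0,0,0,0,0,0,0,0,0,0,0,0,0,0,0,0,0]'| grep -E 'pos|force:'
python3 st.py w4
```

```text
eef_pos: [0.5943, 0.0567, 0.0882]
force: [-0.3, -0.6, -0.1]
gripper_force: 0.1
eef_pos: [0.593, 0.0602, 0.0883]
force: [-0.0, -0.3, -1.5]
gripper_force: 0.0
feeder mm [[-15.5  -0.6]] z 0.0883 F [-0.01 -0.31 -1.46] yaw err deg 0.04 t 5.3833
blob [205. 298.] [ 48  18 492] [-4.7 43. ]
```

View pics/w4.png

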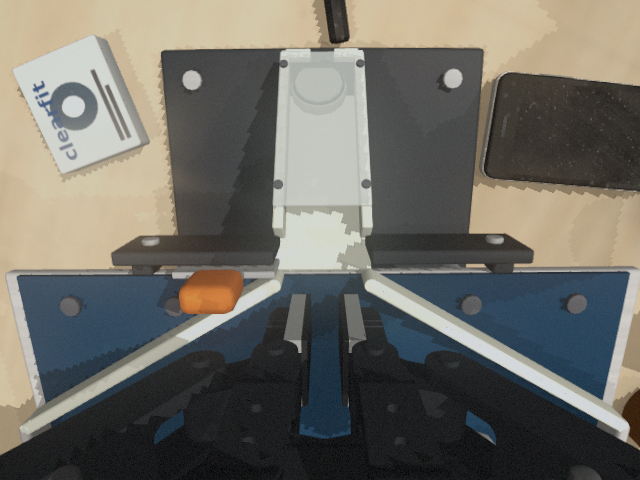

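The first cell is at the rail's end stop (318,88). Next is the −y cell: I'll turn the tool 60° and push it across to the centre line.

```bash
python3 -m creep '[0.35,-0.94,0.5,0,0,0,0,0,3,0,0,0,1.053,-0.339,0,0,0,0.1047,1.053,-0.339,0,0,0,0.1047,1.053,-0.339,0,0,0,0.1047]'| grep -E 'pos|force:'
python3 -m creep '[1.053,-0.339,0,0,0,0.1047,1.053,-0.339,0,0,0,0.1047,1.053,-0.339,0,0,0,0.1047,1.053,-0.339,0,0,0,0.1047,1.053,-0.339,0,0,0,0.1047]'| grep -E 'pos|force:'
python3 -m creep '[1.053,-0.339,0,0,0,0.1047,1.053,-0.339,0,0,0,0.1047,0,0,0,0,0,0,0,0,0,0,0,0]'| grep -E 'pos|force:'
python3 st.py w5
```

```text
eef_pos: [0.6295, 0.0394, 0.1248]
force: [-0.6, -0.7, 0.1]
gripper_force: 0.0
eef_pos: [0.6817, 0.0223, 0.1237]
force: [0.1, -0.3, 0.4]
gripper_force: 0.0
eef_pos: [0.7021, 0.0158, 0.1234]
force: [-0.3, -0.8, 0.5]
gripper_force: 0.0
feeder mm [[-95.6 -86.9]] z 0.1234 F [-0.26 -0.75  0.54] yaw err deg 59.82 t 6.6
blob [87.  3.] [ 36  10 247] [-115.    58.3]
blob [333. 206.] [ 56  48 180] [-73.7 -55.6]
blob [327. 220.] [  48   48 1766] [-79.  -59.8]
blob [126. 309.] [ 84 107 269] [-177.9  -49.5]
```

```bash
python3 -m creep '[0,0,-2,0,0,0,0,0,-1.3,0,0,0,0,0,-0.2,0,0,0,-0.493,0.08,0,0,0,0,-0.493,0.08,0,0,0,0]'| grep -E 'pos|force:'
python3 -m creep '[-0.493,0.08,0,0,0,0,-0.493,0.08,0,0,0,0,-0.493,0.08,0,0,0,0,-0.493,0.08,0,0,0,0,-0.493,0.08,0,0,0,0]'| grep -E 'pos|force:'
python3 -m creep '[-0.493,0.08,0,0,0,0,-0.493,0.08,0,0,0,0,-0.493,0.08,0,0,0,0,-0.493,0.08,0,0,0,0,-0.493,0.08,0,0,0,0]'| grep -E 'pos|force:'
python3 -m creep '[-0.493,0.08,0,0,0,0,-0.493,0.08,0,0,0,0,-0.493,0.08,0,0,0,0,-0.4,0.06,0,0,0,0,0,0,0,0,0,0]'| grep -E 'pos|force:'
python3 st.py w6
```

```text
eef_pos: [0.6908, 0.0186, 0.0875]
force: [-0.6, 0.6, 0.3]
gripper_force: 0.1
eef_pos: [0.6667, 0.0226, 0.0883]
force: [0.6, -0.1, 0.5]
gripper_force: 0.0
eef_pos: [0.6422, 0.0265, 0.0883]
force: [0.5, 1.0, -1.0]
gripper_force: 0.0
eef_pos: [0.6228, 0.0297, 0.0881]
force: [0.3, 0.4, -0.1]
gripper_force: 0.0
feeder mm [[-54.6 -17.7]] z 0.0881 F [ 0.32  0.4  -0.1 ] yaw err deg 60.03 t 8.3167
blob [340.   4.] [ 25  15 164] [ 1.9 71.6]
blob [399.  67.] [ 19  31 214] [ 8.8 47.2]
blob [ 56. 212.] [  57   57 2088] [-112.2   64.9]
blob [324. 265.] [  58   55 2233] [-42.6   3.5]
blob [500. 306.] [ 35  45 783] [  3.9 -41.5]
blob [532. 374.] [ 47  56 710] [  3.7 -73.8]
```

```bash
python3 -m creep '[1.48,-0.24,0,0,0,0,0,0,3.2,0,0,0,-0.267,-0.224,0,0,0,-0.1047,-0.267,-0.224,0,0,0,-0.1047,-0.267,-0.224,0,0,0,-0.1047]'| grep -E 'pos|force:'
python3 -m creep '[-0.267,-0.224,0,0,0,-0.1047,-0.267,-0.224,0,0,0,-0.1047,-0.267,-0.224,0,0,0,-0.1047,-0.267,-0.224,0,0,0,-0.1047,-0.267,-0.224,0,0,0,-0.1047]'| grep -E 'pos|force:'
python3 -m creep '[-0.267,-0.224,0,0,0,-0.1047,-0.267,-0.224,0,0,0,-0.1047,0,0,0,0,0,0,0,0,0,0,0,0]'| grep -E 'pos|force:'
python3 st.py w7
```

```text
eef_pos: [0.6315, 0.0201, 0.1211]
force: [-0.4, -0.2, 0.5]
gripper_force: 0.0
eef_pos: [0.6175, 0.0089, 0.1203]
force: [-0.5, 0.2, 0.2]
gripper_force: 0.0
eef_pos: [0.6121, 0.0045, 0.1203]
force: [0.3, 0.6, -0.6]
gripper_force: 0.0
feeder mm [[-74.3   1.3]] z 0.1203 F [ 0.29  0.56 -0.56] yaw err deg 0.17 t 9.5333
blob [249. 178.] [  640   454 73753] [-25.2  33.2]
blob [227.  85.] [ 44  23 895] [10.2 40.1]
blob [183. 101.] [ 16  21 154] [ 4.4 57.5]
blob [469. 100.] [ 14  21 237] [  5.2 -52.9]
blob [329. 200.] [ 54  38 166] [-34.4   1.1]
blob [323. 220.] [  49   49 1817] [-42.6   3.3]
blob [180. 353.] [ 32  18 229] [-104.7   68.4]
```

```bash
python3 -m creep '[-0.075,-0.03,-2,0,0,0,0,0,-1.2,0,0,0,0,0,0,0,0,0,-0.153,0.466,0,0,0,0,-0.153,0.466,0,0,0,0]'| grep -E 'pos|force:'
python3 -m creep '[-0.153,0.466,0,0,0,0,-0.153,0.466,0,0,0,0,-0.153,0.466,0,0,0,0,-0.153,0.466,0,0,0,0,-0.153,0.466,0,0,0,0]'| grep -E 'pos|force:'
python3 -m creep '[-0.153,0.466,0,0,0,0,-0.153,0.466,0,0,0,0,-0.153,0.466,0,0,0,0,-0.153,0.466,0,0,0,0,-0.153,0.466,0,0,0,0]'| grep -E 'pos|force:'
python3 -m creep '[0,0,0,0,0,0,0,0,0,0,0,0,0,0,0,0,0,0]'| grep -E 'pos|force:'
python3 st.py w8
```

```text
eef_pos: [0.6077, 0.014, 0.0876]
force: [0.1, 0.0, -0.4]
gripper_force: 0.0
eef_pos: [0.6002, 0.0377, 0.0883]
force: [0.6, -0.8, 0.1]
gripper_force: 0.0
eef_pos: [0.5927, 0.0607, 0.0883]
force: [0.4, -0.5, 0.4]
gripper_force: 0.0
eef_pos: [0.5929, 0.0602, 0.0883]
force: [-0.2, -0.1, 0.1]
gripper_force: 0.0
feeder mm [[-15.5  -0.5]] z 0.0883 F [-0.18 -0.08  0.14] yaw err deg 0.04 t 11.0833
blob [206. 298.] [ 47  18 478] [-4.8 43.1]
```

View pics/w8.png

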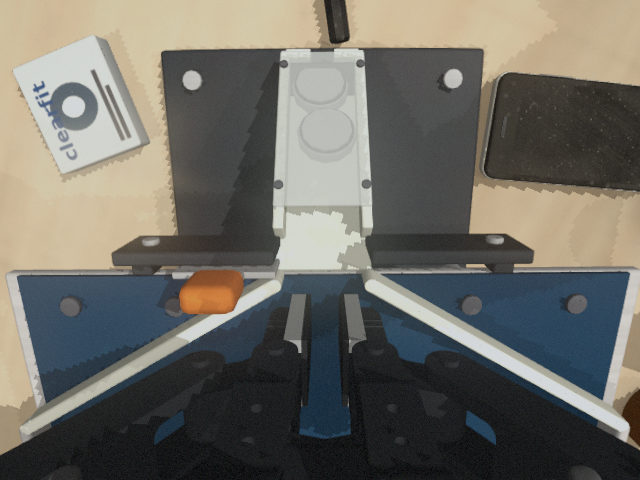

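Two cells are in the rail. Next is the +y cell, with the tool turned −46°.

```bash
python3 -m creep '[0.35,-0.94,0.5,0,0,0,0,0,3,0,0,0,-0.444,-1.312,0,0,0,-0.0803,-0.444,-1.312,0,0,0,-0.0803,-0.444,-1.312,0,0,0,-0.0803]'| grep -E 'pos|force:'
python3 -m creep '[-0.444,-1.312,0,0,0,-0.0803,-0.444,-1.312,0,0,0,-0.0803,-0.444,-1.312,0,0,0,-0.0803,-0.444,-1.312,0,0,0,-0.0803,-0.444,-1.312,0,0,0,-0.0803]'| grep -E 'pos|force:'
python3 -m creep '[-0.444,-1.312,0,0,0,-0.0803,-0.444,-1.312,0,0,0,-0.0803,0,0,0,0,0,0,0,0,0,0,0,0]'| grep -E 'pos|force:'
python3 st.py w9
```

```text
eef_pos: [0.5839, 0.0101, 0.1247]
force: [0.5, 0.4, -0.3]
gripper_force: 0.0
eef_pos: [0.561, -0.0558, 0.1238]
force: [0.3, 0.4, -0.3]
gripper_force: 0.0
eef_pos: [0.5522, -0.0814, 0.1237]
force: [-0.4, 0.7, -0.4]
gripper_force: 0.0
feeder mm [[-133.4   87.8]] z 0.1237 F [-0.4   0.75 -0.42] yaw err deg 314.02 t 12.3
blob [519. 243.] [242 221 806] [-179.3   16.1]
blob [328. 194.] [ 55  27 177] [-105.1   58.2]
blob [327. 214.] [  48   48 1768] [-110.6   65. ]
blob [295. 320.] [ 22  58 742] [-134.4  109.9]
blob [354. 320.] [ 22  58 740] [-153.3   91.3]
```

```bash
python3 -m creep '[0,0,-2,0,0,0,0,0,-1.3,0,0,0,0,0,-0.2,0,0,0,0.213,0.452,0,0,0,0,0.213,0.452,0,0,0,0]'| grep -E 'pos|force:'
python3 -m creep '[0.213,0.452,0,0,0,0,0.213,0.452,0,0,0,0,0.213,0.452,0,0,0,0,0.213,0.452,0,0,0,0,0.213,0.452,0,0,0,0]'| grep -E 'pos|force:'
python3 -m creep '[0.213,0.452,0,0,0,0,0.213,0.452,0,0,0,0,0.213,0.452,0,0,0,0,0.213,0.452,0,0,0,0,0.213,0.452,0,0,0,0]'| grep -E 'pos|force:'
python3 -m creep '[0.213,0.452,0,0,0,0,0.213,0.452,0,0,0,0,0.213,0.452,0,0,0,0,0.213,0.452,0,0,0,0,0.213,0.452,0,0,0,0]'| grep -E 'pos|force:'
python3 -m creep '[0.213,0.452,0,0,0,0,0.17,0.36,0,0,0,0,0,0,0,0,0,0]'| grep -E 'pos|force:'
python3 st.py w10
```

```text
eef_pos: [0.5566, -0.0705, 0.0884]
force: [0.3, -0.6, 0.2]
gripper_force: 0.0
eef_pos: [0.5672, -0.0481, 0.0884]
force: [0.8, -0.6, 1.1]
gripper_force: 0.1
eef_pos: [0.5777, -0.0257, 0.0883]
force: [-0.7, 0.0, 1.0]
gripper_force: 0.1
eef_pos: [0.5884, -0.003, 0.0883]
force: [1.0, -0.0, 0.2]
gripper_force: 0.1
eef_pos: [0.5923, 0.0054, 0.0883]
force: [-0.2, -0.2, -0.5]
gripper_force: 0.0
feeder mm [[-66.4  19.4]] z 0.0883 F [-0.18 -0.19 -0.5 ] yaw err deg 314.07 t 14.2667
blob [152. 190.] [ 25  27 210] [ 8.9 25.6]
blob [127. 249.] [ 37  36 572] [ 2.8 48. ]
blob [326. 241.] [ 67  34 203] [-44.3  -1.8]
blob [325. 264.] [  58   56 2499] [-50.    4.6]
```

```bash
python3 -m creep '[-0.64,-1.36,0,0,0,0,0,0,3.2,0,0,0,0.273,0.059,0,0,0,0.0803,0.273,0.059,0,0,0,0.0803,0.273,0.059,0,0,0,0.0803]'| grep -E 'pos|force:'
python3 -m creep '[0.273,0.059,0,0,0,0.0803,0.273,0.059,0,0,0,0.0803,0.273,0.059,0,0,0,0.0803,0.273,0.059,0,0,0,0.0803,0.273,0.059,0,0,0,0.0803]'| grep -E 'pos|force:'
python3 -m creep '[0.273,0.059,0,0,0,0.0803,0.273,0.059,0,0,0,0.0803,0,0,0,0,0,0,0,0,0,0,0,0]'| grep -E 'pos|force:'
python3 st.py w11
```

```text
eef_pos: [0.5938, -0.0086, 0.1211]
force: [-0.1, -0.7, -0.8]
gripper_force: 0.0
eef_pos: [0.6069, -0.0055, 0.1202]
force: [0.6, -0.2, -0.1]
gripper_force: 0.0
eef_pos: [0.6124, -0.004, 0.1202]
force: [0.4, -0.0, 0.5]
gripper_force: 0.0
feeder mm [[-82.4   4. ]] z 0.1202 F [ 0.44 -0.02  0.48] yaw err deg 359.88 t 15.4833
blob [238. 180.] [  640   454 69554] [-34.   40.2]
blob [233.  58.] [ 45  23 925] [11.9 39.6]
blob [278.  68.] [ 28   7 182] [ 8.2 22.9]
blob [476.  78.] [ 15  20 247] [  4.7 -52.4]
blob [330. 199.] [ 56  37 167] [-41.9   3. ]
blob [326. 219.] [  49   48 1824] [-50.    4.7]
```

```bash
python3 -m creep '[0,0,-2,0,0,0,0,0,-1.2,0,0,0,0,0,0,0,0,0,-0.138,0.459,0,0,0,0,-0.138,0.459,0,0,0,0]'| grep -E 'pos|force:'
python3 -m creep '[-0.138,0.459,0,0,0,0,-0.138,0.459,0,0,0,0,-0.138,0.459,0,0,0,0,-0.138,0.459,0,0,0,0,-0.138,0.459,0,0,0,0]'| grep -E 'pos|force:'
python3 -m creep '[-0.138,0.459,0,0,0,0,-0.138,0.459,0,0,0,0,-0.138,0.459,0,0,0,0,-0.138,0.459,0,0,0,0,-0.138,0.459,0,0,0,0]'| grep -E 'pos|force:'
python3 -m creep '[-0.138,0.459,0,0,0,0,-0.138,0.459,0,0,0,0,0,0,0,0,0,0,0,0,0,0,0,0,0,0,0,0,0,0]'| grep -E 'pos|force:'
python3 st.py w12
```

```text
eef_pos: [0.6093, 0.0062, 0.0876]
force: [-0.5, 0.1, 0.3]
gripper_force: 0.0
eef_pos: [0.603, 0.0297, 0.0883]
force: [0.9, -1.3, -0.7]
gripper_force: 0.0
eef_pos: [0.5962, 0.0525, 0.0884]
force: [0.7, -0.8, 0.2]
gripper_force: 0.0
eef_pos: [0.5936, 0.0611, 0.0883]
force: [0.3, -0.4, -0.7]
gripper_force: 0.0
feeder mm [[-14.8  -1.5]] z 0.0883 F [ 0.33 -0.39 -0.75] yaw err deg 0.04 t 17.2
blob [202. 300.] [ 48  18 438] [-4.9 43.4]
```

View pics/w12.png

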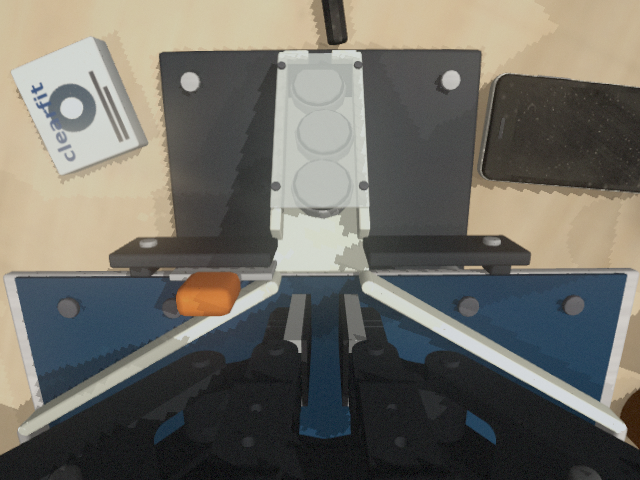

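All three cells are in the rail in single file, at (318,88), (324,131) and (322,185), and the rail mouth is clear. Next I'll close the fingers, turn 90° and go beyond the tab on its +y side.

```bash
python3 -m creep '[0.35,-0.94,0.5,0,0,0,0,0,3.5,0,0,0,0,0,2.2,0,0,0,-0.557,0.029,0,0,0,-0.1122,-0.557,0.029,0,0,0,-0.1122]' 0 | grep -E 'pos|force:'
python3 -m creep '[-0.557,0.029,0,0,0,-0.1122,-0.557,0.029,0,0,0,-0.1122,-0.557,0.029,0,0,0,-0.1122,-0.557,0.029,0,0,0,-0.1122,-0.557,0.029,0,0,0,-0.1122]'| grep -E 'pos|force:'
python3 -m creep '[-0.557,0.029,0,0,0,-0.1122,-0.557,0.029,0,0,0,-0.1122,-0.557,0.029,0,0,0,-0.1122,-0.557,0.029,0,0,0,-0.1122,-0.557,0.029,0,0,0,-0.1122]'| grep -E 'pos|force:'
python3 -m creep '[-0.557,0.029,0,0,0,-0.1122,-0.557,0.029,0,0,0,-0.1122,0,0,0,0,0,0,0,0,0,0,0,0]'
cat >> st.py <<'E'
    h=cv2.cvtColor(f["img"],cv2.COLOR_RGB2HSV);m=cv2.inRange(h,(4,170,110),(18,255,255))
    n,l,st,ce=cv2.connectedComponentsWithStats(m);k=1+np.argmax(st[1:,4]) if n>1 else 0
    print("tab",ce[k],st[k],(inv(p,onplane([ce[k]],f,.106))*1000).round(1))
    print("tip px",proj(s["eef_pos"]+s["tool_rot"]@np.array([.011,0,.017]),f))
E
python3 st.py w13
```

```text
eef_pos: [0.5884, 0.0511, 0.1536]
force: [0.2, -0.3, -0.5]
gripper_force: 0.0
eef_pos: [0.5583, 0.0528, 0.1508]
force: [-0.6, 0.2, -0.6]
gripper_force: 0.0
eef_pos: [0.5305, 0.0543, 0.1509]
force: [-0.5, -0.5, -0.8]
gripper_force: 0.0
t: 18.83
eef_pos: [0.5195, 0.0552, 0.1507]
tool_rot: [[0.934, 0.357, 0.001], [0.357, -0.934, -0.0], [0.001, 0.001, -1.0]]
force: [0.7, 0.8, -0.2]
finger_gap: -0.0002
gripper_force: 0.0
feeder mm [[ 5.9 70. ]] z 0.1507 F [ 0.67  0.76 -0.2 ] yaw err deg 270.16 t 18.8333
blob [322. 202.] [ 16  32 457] [ 7.9 38.2]
tab [319.63551402 211.3271028 ] [314 200  15  21 107] [[ 8.7 37. ]]
tip px [[326.3134159 285.3621753]]
```

```bash
python3 -m creep '[-0.05,0.14,-2,0,0,0,0,0,-2,0,0,0,0,0,0,0,0,0,0.374,0.142,0,0,0,0,0.374,0.142,0,0,0,0]' | grep -E 'pos|force:'
python3 -m creep '[0.374,0.142,0,0,0,0,0.374,0.142,0,0,0,0,0.374,0.142,0,0,0,0,0.374,0.142,0,0,0,0,0.374,0.142,0,0,0,0]' | grep -E 'pos|force:'
python3 -m creep '[0.374,0.142,0,0,0,0,0.374,0.142,0,0,0,0,0.374,0.142,0,0,0,0,0,0,0,0,0,0]' | grep -E 'pos|force:'
python3 st.py w14
```

```text
eef_pos: [0.5271, 0.06, 0.111]
force: [0.6, -0.8, -0.4]
gripper_force: 0.0
eef_pos: [0.5451, 0.0673, 0.1106]
force: [-1.1, -0.6, 0.4]
gripper_force: 0.7
eef_pos: [0.5568, 0.0718, 0.1103]
force: [0.1, -0.1, 0.6]
gripper_force: 0.0
feeder mm [[ 8.2 29.2]] z 0.1103 F [ 0.14 -0.06  0.55] yaw err deg 270.04 t 20.05
blob [315.  22.] [  63   56 2432] [ 12.3 -73.3]
blob [328. 278.] [ 21  40 690] [ 7.7 21.2]
blob [371. 318.] [  62   98 1193] [-10.5  38.8]
blob [312. 319.] [ 17  49 621] [14.2 39.2]
blob [338. 323.] [ 18  49 549] [ 3.2 41.2]
blob [324. 423.] [ 16  32 439] [ 8.8 91. ]
tab [329.20892495 288.81541582] [318 267  24  35 493] [[ 7.3 14.4]]
tip px [[326.33412881 285.33179902]]
```

```bash
python3 -m creep '[0.187,0.071,0,0,0,0,0.187,0.071,0,0,0,0,0.187,0.071,0,0,0,0,0,0,0,0,0,0]' | grep -E 'pos|force:'
python3 -m creep '[0.094,0.035,0,0,0,0,0.094,0.035,0,0,0,0,0,0,0,0,0,0]' | grep -E 'pos|force:'
python3 -m creep '[0.094,0.035,0,0,0,0,0,0,0,0,0,0]' | grep -E 'pos|force:'
python3 st.py w15
```

```text
eef_pos: [0.5617, 0.0738, 0.1101]
force: [-0.8, -0.1, -0.5]
gripper_force: 0.2
eef_pos: [0.5635, 0.0744, 0.1102]
force: [-1.5, 0.7, -0.5]
gripper_force: 0.4
eef_pos: [0.5644, 0.0747, 0.1102]
force: [-0.2, 0.0, -1.6]
gripper_force: 0.4
feeder mm [[ 8.3 21. ]] z 0.1102 F [-0.2   0.01 -1.57] yaw err deg 270.04 t 20.85
blob [317.  32.] [  60   72 3478] [ 11.7 -78.1]
blob [328. 279.] [ 21  40 705] [ 7.7 13.4]
blob [340. 318.] [ 28  66 745] [ 2.3 30.6]
blob [312. 319.] [ 17  52 644] [14.2 31.3]
blob [378. 344.] [ 27  42 296] [-13.7  42.7]
blob [325. 424.] [ 16  32 420] [ 8.8 83.3]
tab [329.87066246 292.23343849] [319 281  23  22 317] [[7.1 7.4]]
tip px [[326.20497669 285.35604021]]
```

```bash
for i in 1; do python3 -m creep '[0.094,0.035,0,0,0,0,0,0,0,0,0,0]' | grep -E 'pos|force:'; done
python3 -m creep '[0.094,0.035,0,0,0,0,0,0,0,0,0,0]' | grep -E 'pos|force:'
python3 -m creep '[0.094,0.035,0,0,0,0,0,0,0,0,0,0]' | grep -E 'pos|force:'
python3 st.py
```

```text
eef_pos: [0.5654, 0.075, 0.1102]
force: [-0.9, 0.5, -1.1]
gripper_force: 0.4
eef_pos: [0.5661, 0.0753, 0.1102]
force: [-2.1, -1.0, -0.3]
gripper_force: 0.9
eef_pos: [0.5662, 0.0754, 0.1102]
force: [-5.3, -1.2, 3.4]
gripper_force: 2.5
feeder mm [[ 8.2 19.1]] z 0.1102 F [-5.31 -1.25  3.39] yaw err deg 270.05 t 21.4
```

The tip has stalled against the end stop. I'll push firmly once more, back off, lift clear and check.

```bash
python3 -m creep '[0.094,0.035,0,0,0,0,0,0,0,0,0,0]' | grep -E 'pos|force:'
python3 -m creep '[-0.3,-0.11,0,0,0,0,-1.4,-0.53,0,0,0,0,-1.8,-0.7,0,0,0,0,0,0,3,0,0,0,0,0,3,0,0,0]' | grep -E 'pos|force:'
python3 -m creep '[0,0,3,0,0,0,0,0,3,0,0,0,0,0,0,0,0,0,0,0,0,0,0,0]' | grep -E 'pos|force:'
python3 st.py w16
python3 - <<'E'
from h import *
from rig import arm
p=np.load("p.npy")
for n in("side","scene","wrist"):
    f=arm.grab_frame(n);h=cv2.cvtColor(f["img"],cv2.COLOR_RGB2HSV)
    m=cv2.inRange(h,(4,150,80),(18,255,255));k,l,st,ce=cv2.connectedComponentsWithStats(m)
    P=proj(T(p,[.0055+.0014,.0008,.099]),f)[0]
    i=[j for j in range(1,k) if st[j,4]>8 and np.hypot(*(ce[j]-P))<40]
    print(n,"expected shut",P,"open",proj(T(p,[.0069,.0348,.099]),f)[0],[(ce[j].round(1),st[j,4]) for j in i])
E
```

```text
eef_pos: [0.5663, 0.0754, 0.1102]
force: [-7.4, -2.9, 4.6]
gripper_force: 3.9
eef_pos: [0.5303, 0.0625, 0.1682]
force: [1.0, 0.4, 0.1]
gripper_force: 0.0
eef_pos: [0.5357, 0.0626, 0.2336]
force: [0.5, -0.4, -0.7]
gripper_force: 0.0
feeder mm [[ 7.1 52.1]] z 0.2336 F [ 0.52 -0.42 -0.7 ] yaw err deg 270.03 t 22.3167
blob [315.  23.] [  40   52 1519] [ 13.4 -78. ]
blob [592. 197.] [ 20 122 179] [-178.5   29.8]
tab [329.5 157.5] [329 157   2   2   2] [[4.4 2.3]]
tip px [[326.27717122 285.30934535]]
side expected shut [305.62824732 240.54643118] open [325.2971908  240.33408876] [(array([305.1, 240.5]), np.int32(84))]
scene expected shut [305.43980351 205.05207443] open [293.35534915 215.43004751] [(array([306.1, 203.7]), np.int32(77))]
wrist expected shut [328.30118457 147.53324543] open [328.12017819 203.58904998] [(array([327.7, 148.9]), np.int32(343))]
```

The tab is where it should be when shut in all three cameras (within about 1.5 px), and the robot is clear.

```bash
python3 -c "
from rig import arm
print(arm.hand_in())"
```

```text
the job is handed in; nothing more can be done
None
```

All three button cells are in the feed rail, the shutter is pushed to its stop across the gate, and the job was handed in at about 22 s of the 70 s allowed.

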